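Line up the camera lenses on the desk dock by height

ROBOT

A 6-joint arm with a two-finger parallel gripper is mounted at the origin on the work surface. World frame = base frame: x ahead of the robot, y to its left, z up, the work surface at z = 0. Lengths are in m, angles in rad, forces in N, time in s.
With the tool pointing down it reaches from about 0.35 to 0.775 m from the base axis. Payload 7.3 kg.
Tool frame: the origin (TCP) lies midway between the tips of the shut fingers; the grasp point (between the pads) lies 19 mm behind it (robot.grip_depth is the z of the grasp point in the tool frame, in m); z points along the fingers, y is the line along which they close (so a half turn about z gives the same grasp; the last joint's range is limited). The gripper opens to 92 mm and grips with 3 to 60 N. Pads are 19 mm wide; open, the fingers measure 130 mm over their backs; the gripper's body (75 mm by 190 mm) begins 47 mm behind the grasp point.
Start: joints at [-1.28, 0.342, 1.524, -0, 1.275, -0.146], TCP at [0.222, -0.476, 0.227] pointing down, gripper open.
Joint ranges: [-2.53, 2.53], [-0.77, 2.02], [0.04, 2.7], [-1, 4.14], [0.28, 2.66], [-3.11, 3.11]. Speed limits (rad/s): [2.57, 2.57, 3.14, 3.14, 3.14, 3.14].

INTERFACE

Orientations are given as [roll, pitch, yaw] about the fixed x, y, z axes, in that order (R = Rz(yaw) Ry(pitch) Rx(roll)).
In Python, from cell import robot, viewer gives the robot as it stands.
- The arm moves only by the tool step_arm, never from a script. Its argument "increments" is a list of rows, each an object with "delta_pos": the shift along the tool's x, y, z in cm, a list of three; "dr": the turn, a rotation vector about the tool's x, y, z in degrees, a list of three; "fingers": the closure, from -1 (fully open) to 1 (shut), so that 0 is half open. In form: [{"delta_pos": [tx, ty, tz], "dr": [wx, wy, wz], "fingers": fingers}, ...]. A call has exactly 5 rows; each row is the pose to reach, as a shift and turn from the pose commanded when the call began, along the tool's axes at that moment; what a row does not reach only later rows make up. A row lasts 1/8 s, in which the tool goes at most 62.5 mm and 10.7 degrees, less where a joint would pass 70% of its speed; a pose out of reach is approached as far as the arm can. A call with a gripper value outside its range is refused whole. The fingers move at their own pace and stop on an object; "newtons" is the grip in N (left out, the last holds). Time passes only in rows, so rows that repeat a pose let the fingers close, or fill a call up. It gives the time, the measured TCP pose, the force, the opening and the grip force at its end, in the units of the state.
- robot.observe(): the state, without advancing time (a new reading comes with each control period).
- viewer.read_camera(name): name is "scene" or "top"; returns the picture (400x640x3 uint8, red, green, blue); there is no depth.
- viewer.camera_params(name): a dict with "K" (3x3 intrinsics, pixels), "T" (4x4, takes a point from camera to world coordinates). Camera axes: x right, y down, z forward; pixel columns grow to the right and rows downward; lengths in m; the calibration is good to about 2 mm. A picture is of the moment at which its call begins. camera_params takes no time and is no camera call.
- robot.hand_in(): hands the job in; it is judged then, once.
The state is a dict: "time": time; "qpos": joint angles; "qvel": joint speeds; "joint_efforts": joint torques, N m; "tool_pos": TCP position; "tool_rot": TCP orientation; "contact_force": force on the tool from outside, world axes, zero at the start; "torque": the same for the moment, N m; "opening": finger opening in m; "grip_force": force on a finger pad.
Only numpy, scipy, OpenCV 4.12 (cv2) and the standard library are available. Lean on these libraries where they do the work, as an engineer would, in place of code of your own. Each camera call takes 0.05 s, during which the arm holds its last target. There are 200 camera calls.

TASK

Stand the four camera lenses on the dock's round pads in order of height, one lens to a pad: the shortest on the pad next to the upright end block, the tallest on the pad farthest from it. Each must stand upright and wholly on its pad; set them down rather than drop them, never tip one over, and leave the mug where it is.

Things in the scene. Friction and masses are not known exactly. Their poses are not given: they have to be found in the camera images.
- lens_a: Loose camera lens, the shortest of the four: a plain upright cylinder 42 mm tall and 58 mm in diameter, silver barrel with black rubber ring(s), dark glass on top. Stands on the bare desk (z = 0) at the start. Origin: centre of its underside; z axis up along the barrel; yaw means nothing (round). Grip it across the barrel anywhere.
- lens_b: Loose camera lens, the second shortest of the four: a plain upright cylinder 62 mm tall and 52 mm in diameter, silver barrel with black rubber ring(s), dark glass on top. Stands on the bare desk (z = 0) at the start. Origin: centre of its underside; z axis up along the barrel; yaw means nothing (round). Grip it across the barrel anywhere.
- lens_c: Loose camera lens, the second tallest of the four: a plain upright cylinder 84 mm tall and 60 mm in diameter, silver barrel with black rubber ring(s), dark glass on top. Stands on the bare desk (z = 0) at the start. Origin: centre of its underside; z axis up along the barrel; yaw means nothing (round). Grip it across the barrel anywhere.
- lens_d: Loose camera lens, the tallest of the four: a plain upright cylinder 108 mm tall and 54 mm in diameter, silver barrel with black rubber ring(s), dark glass on top. Stands on the bare desk (z = 0) at the start. Origin: centre of its underside; z axis up along the barrel; yaw means nothing (round). Grip it across the barrel anywhere.
- pad_p: One of four identical fixed round black pads, 76 mm across, 3 mm thick, in a straight row 95 mm apart on a dock board (460 x 100 x 12 mm, fixed, long side roughly along y). Which name is where in the row changes at every start. Origin: centre of its underside; its top is 3 mm higher, 15 mm above the desk. Its y axis runs along the row, x across the board.
- pad_q: One of four identical fixed round black pads, 76 mm across, 3 mm thick, in a straight row 95 mm apart on a dock board (460 x 100 x 12 mm, fixed, long side roughly along y). Which name is where in the row changes at every start. Origin: centre of its underside; its top is 3 mm higher, 15 mm above the desk. Its y axis runs along the row, x across the board.
- pad_r: One of four identical fixed round black pads, 76 mm across, 3 mm thick, in a straight row 95 mm apart on a dock board (460 x 100 x 12 mm, fixed, long side roughly along y). Which name is where in the row changes at every start. Origin: centre of its underside; its top is 3 mm higher, 15 mm above the desk. Its y axis runs along the row, x across the board.
- pad_s: One of four identical fixed round black pads, 76 mm across, 3 mm thick, in a straight row 95 mm apart on a dock board (460 x 100 x 12 mm, fixed, long side roughly along y). Which name is where in the row changes at every start. Origin: centre of its underside; its top is 3 mm higher, 15 mm above the desk. Its y axis runs along the row, x across the board.
- end_stop: Fixed upright wooden block at either end of the dock board: 90 mm across the board, 20 mm along it, 40 mm high above the board (top 52 mm above the desk). Origin: centre of its underside, in line with the pads; the nearest pad's centre is 75 mm away, the others 170, 265 and 360 mm. The board's other end bears only a flat 2 mm strip.
- mug: Bystander: loose white mug standing on the desk to the left of the work, 80 mm in diameter, 92 mm tall, with a handle towards its own +y. Origin: centre of its underside.
Mind the look-alikes: they are no part of the job. What is shaped like the lens_c but green or orange is not meant. What is shaped like the lens_a but yellow is not meant.

How it is judged:
By the outcome, as a careful person would: the job done as asked, in the order asked, and still so for the second after the job is handed in, with the robot touching nothing.
It also fails if it takes over 96 s, if anything falls off the work surface, if the arm or the gripper's body presses on something with over 40 N, if the wrist force passes 120 N, or if a joint passes its speed limit or range.

## Working session

There is one attempt and no reset: what is moved stays moved. The work goes in short steps, Python scripts to look and compute and a tool call to move; the robot and the scene stay as the last step left them, time stands still between calls to the robot, and variables do not carry over. Pictures are saved under pics/ and viewed, at most 14 in all, crops included, and the job is handed in when it is done.

Besides the shell and the picture viewer there is one more tool, called after "Request:" as a command line: name --argument value ..., lists and objects as JSON in quotes. step_arm: Moves the arm, as the interface text tells. Its arguments: {"type":"object","properties":{"increments":{"type":"array"},"newtons":{"type":"number"}},"required":["increments"]}

```bash
mkdir -p pics
python3 - <<'E'
from cell import robot, viewer
import cv2
for n in("scene","top"):
    im=viewer.read_camera(n); cv2.imwrite(f"pics/{n}0.png",im[:,:,::-1])
    p=viewer.camera_params(n); print(n,p["K"],p["T"])
print(robot.observe(), robot.grip_depth)
E
```

```text
scene [[423.53068581   0.         325.14007869]
 [  0.         423.53068581 207.59881199]
 [  0.           0.           1.        ]] [[ 0.28222755  0.79192649 -0.5414795   1.02106271]
 [ 0.95922354 -0.2238715   0.17254493 -0.1075884 ]
 [ 0.01542107 -0.56809682 -0.82281723  0.92009116]
 [ 0.          0.          0.          1.        ]]
top [[370.502185     0.         318.67369943]
 [  0.         370.502185   202.76382663]
 [  0.           0.           1.        ]] [[-0.02856405 -0.99404183  0.10519004  0.36242113]
 [-0.99848113  0.03333363  0.0438669   0.04221261]
 [-0.0471119  -0.10377725 -0.99348415  0.88568992]
 [ 0.          0.          0.          1.        ]]
{'time': 0.1, 'qpos': array([-1.28001804e+00,  3.42602921e-01,  1.52491843e+00, -2.56301169e-05,
        1.27537600e+00, -1.45977299e-01]), 'qvel': array([ 0.00016677, -0.00131671, -0.00157179,  0.00109208,  0.00043962,
        0.00085309]), 'joint_efforts': array([ 1.47219900e-03, -4.32004631e+01, -2.44694942e+01,  7.18763075e-02,
        5.25838626e-02, -4.79435892e-05]), 'tool_pos': array([ 0.2219967 , -0.47536202,  0.22614154]), 'tool_rot': array([-3.14029827e+00, -1.65530088e-04,  4.36762959e-01]), 'contact_force': array([-0.45828395,  0.08850107,  0.76828542]), 'torque': array([-0.02866634,  0.03520244,  0.01421989]), 'grip_force': 0.0, 'opening': 0.09218755195234057} -0.0188
```

View pics/scene0.png

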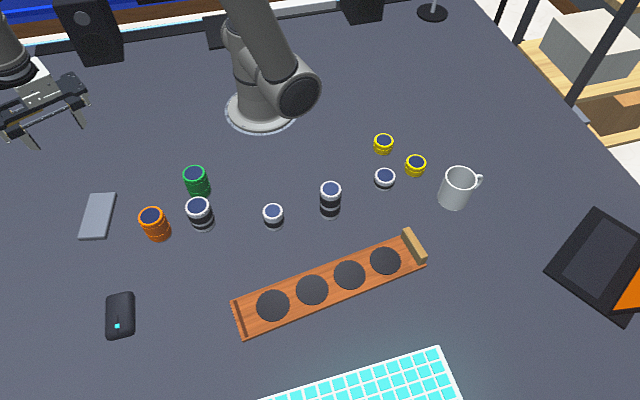

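View pics/top0.png

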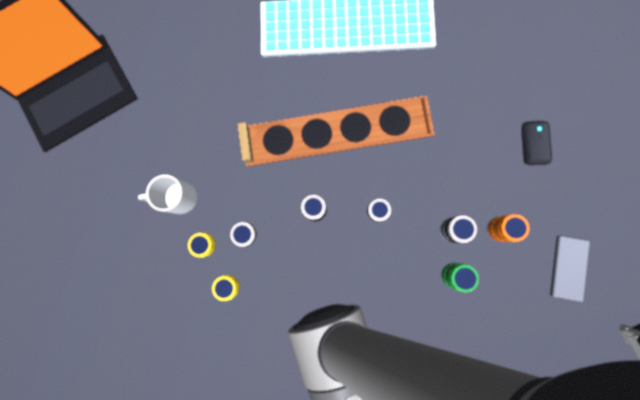

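The silver lenses, by (scene) / (top) pixel, are: a (384,177)/(242,234), b (272,214)/(380,209), c (199,212)/(462,229), d (331,198)/(313,207). The look-alikes are yellow (383,143),(416,165)/(225,289),(201,245), green (196,180)/(461,278) and orange (153,223)/(511,228). The end block is at (415,245)/(244,142), so it is at the +y end. Next I'll take close crops.

Run:
```python
import cv2
t=cv2.imread("pics/top0.png")[90:260,225:485]; s=cv2.imread("pics/scene0.png")[150:345,175:435]
for n,i in(("ct",t),("cs",s)): cv2.imwrite(f"pics/{n}.png",cv2.resize(i,None,fx=3,fy=3,interpolation=cv2.INTER_CUBIC))
```

```text
(no output)
```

View pics/ct.png

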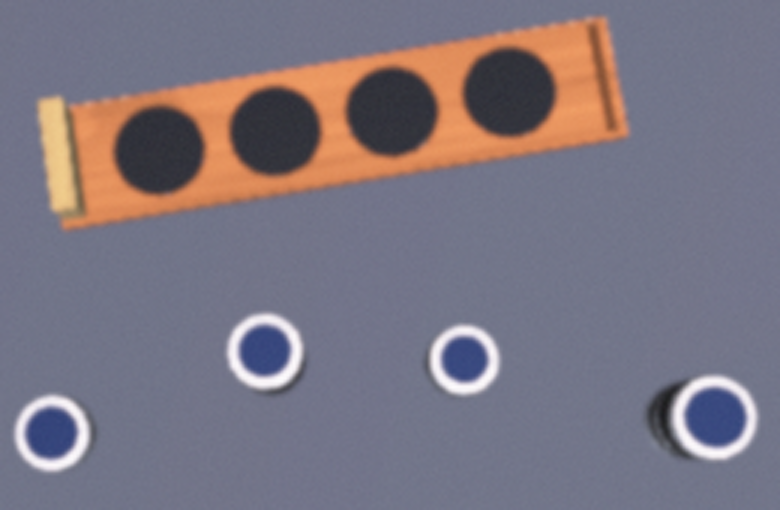

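View pics/cs.png

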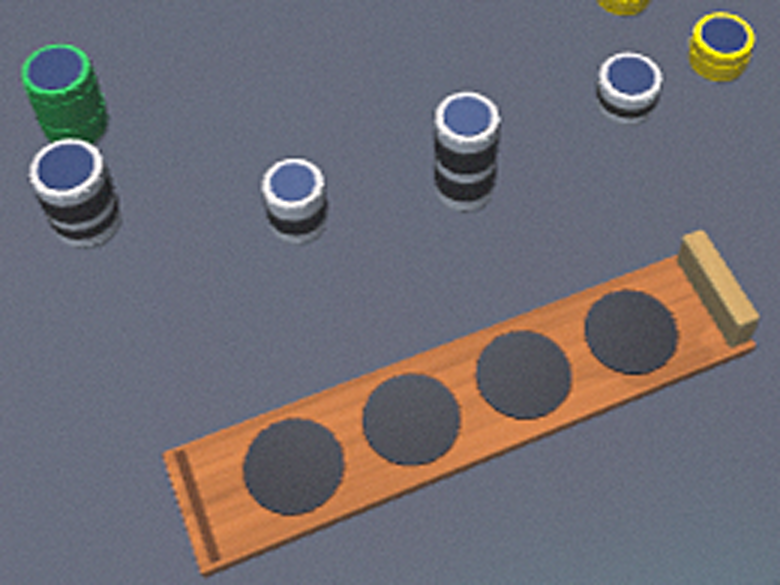

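The crops agree with my choice: the four silver lenses stand apart from the green and yellow ones. Now I'll triangulate.

```bash
cat > h.py <<'E'
import numpy as np
from cell import robot, viewer
def ray(n,u,v):
    p=viewer.camera_params(n);K,T=np.array(p["K"]),np.array(p["T"])
    d=T[:3,:3]@np.linalg.solve(K,[u,v,1]);return T[:3,3],d/np.linalg.norm(d)
def onz(n,u,v,z):
    o,d=ray(n,u,v);return o+d*(z-o[2])/d[2]
def tri(a,b):
    A=0;B=0
    R=[ray("top",*a),ray("scene",*b)]
    for o,d in R:
        M=np.eye(3)-np.outer(d,d);A=A+M;B=B+M@o
    x=np.linalg.solve(A,B);return x,[np.linalg.norm(np.cross(x-o,d)) for o,d in R]
def up(p,x0,y0): return ((p[0]+.5)/3-.5+x0,(p[1]+.5)/3-.5+y0)
E
python3 - <<'E'
from h import *
np.set_printoptions(precision=4,suppress=True)
D=dict(a=((53,433),(630,80),.042),b=((465,359),(294,187),.062),c=((714,418),(68,171),.084),d=((265,351),(467,121),.108),
p1=((159,150),(631,332),.015),p2=((275,130),(524,375),.015),p3=((392,111),(411,419),.015),p4=((509,91),(294,467),.015))
for k,(t,s,z) in D.items():
    t=up(t,225,90);s=up(s,175,150)
    x,e=tri(t,s);print(k,x,e[0],onz("top",*t,z)[:2],onz("scene",*s,z)[:2],np.hypot(*x[:2]))
E
```

```text
a [0.3859 0.2588 0.0373] 0.0007863630301110865 [0.3856 0.2568] [0.3893 0.2576] 0.46461979000227155
b [ 0.4311 -0.0555  0.0582] 0.001255674274652163 [ 0.4305 -0.0563] [ 0.4341 -0.0545] 0.43461591851895637
c [ 0.3814 -0.227   0.0797] 0.00106047400143679 [ 0.3811 -0.2267] [ 0.3852 -0.2254] 0.4438581379378227
d [0.4375 0.0897 0.1035] 0.0006282362010536058 [0.4369 0.0888] [0.4408 0.0892] 0.4465515152605237
p1 [0.6117 0.1763 0.0148] 0.0006907657008346635 [0.6115 0.1756] [0.6119 0.177 ] 0.6366190793024364
p2 [0.6241 0.0821 0.0153] 0.000685368086039652 [0.624  0.0815] [0.6241 0.0829] 0.629490924627887
p3 [ 0.6355 -0.0123  0.0158] 0.0005167796014908065 [ 0.6356 -0.0128] [ 0.6353 -0.0117] 0.6356373931094507
p4 [ 0.6481 -0.1061  0.015 ] 0.00048486612344694757 [ 0.648  -0.1066] [ 0.6483 -0.1057] 0.6567436422852259
```

Heights (37, 58, 80, 104 mm against 42, 62, 84, 108) and the 95 mm pad pitch check out. I'll grip across the board, with tool y about 7° off x, which is yaw ≈ 97.4°. First move: to above lens_c.

Request:
step_arm --increments '[{"delta_pos": [5,-3.2,0.5],"dr": [0,0,-10],"fingers": -1},{"delta_pos": [10,-6.3,1],"dr": [0,0,-20],"fingers": -1},{"delta_pos": [15,-9.5,1.6],"dr": [0,0,-30],"fingers": -1},{"delta_pos": [20,-12.6,2.1],"dr": [0,0,-40],"fingers": -1},{"delta_pos": [25.2,-15.8,2.6],"dr": [0,0,-50],"fingers": -1}]' --newtons 25

```text
time: 0.72
tool_pos: [0.3842, -0.2243, 0.2005]
tool_rot: [-3.142, 0.0, 1.315]
contact_force: [1.2, 0.1, 1.1]
opening: 0.0916
grip_force: 0.0
```

```bash
cat >> h.py <<'E'
from scipy.spatial.transform import Rotation as Ro
def go(p,yaw=97.4):
    s=robot.observe();R=Ro.from_euler("xyz",s["tool_rot"])
    G=Ro.from_euler("xyz",[180,0,yaw],degrees=True)
    print(np.round(R.inv().apply(np.array(p)-s["tool_pos"])*100,2),np.round((R.inv()*G).as_rotvec(degrees=True),1),"t",s["time"],np.round(s["tool_pos"],4),s["opening"],s["grip_force"],np.round(s["contact_force"],1))
E
python3 -c "
from h import *
go([.383,-.226,.14])"
```

```text
[-0.2  -0.07  6.05] [ -0.    0.  -22.1] t 0.725 [ 0.3842 -0.2243  0.2005] 0.09164953055915044 0.0 [1.2 0.1 1.1]
```

Request:
step_arm --increments '[{"delta_pos": [-0.2,0,1],"dr": [0,0,-10],"fingers": -1},{"delta_pos": [-0.2,0,3],"dr": [0,0,-20],"fingers": -1},{"delta_pos": [-0.2,-0.1,5],"dr": [0,0,-22.1],"fingers": -1},{"delta_pos": [-0.2,-0.1,9],"dr": [0,0,-22.1],"fingers": -1},{"delta_pos": [-0.2,-0.1,9],"dr": [0,0,-22.1],"fingers": -1}]'

```text
time: 1.35
tool_pos: [0.3805, -0.2262, 0.1087]
tool_rot: [-3.137, -0.005, 1.695]
contact_force: [-0.6, 0.0, 0.9]
opening: 0.0916
grip_force: 0.0
```

```bash
cat >> h.py <<'E'
import cv2
def pic(n,name,x0,y0,w,h,f=3):
    i=viewer.read_camera(n)[y0:y0+h,x0:x0+w,::-1]
    cv2.imwrite(f"pics/{name}.png",cv2.resize(i,None,fx=f,fy=f,interpolation=cv2.INTER_CUBIC))
E
python3 -c "
from h import *
pic('scene','c1',120,100,160,150)
go([.383,-.226,.036])"
```

```text
[0.08 0.17 7.43] [-0.1 -0.1 -0.3] t 1.4 [ 0.3816 -0.2271  0.1103] 0.09170253136907633 0.0 [ 1.2 -0.6  0.2]
```

View pics/c1.png

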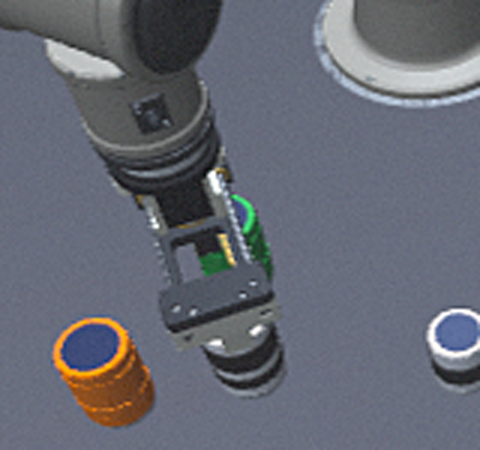

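The gripper stands over the silver lens_c (crop pixel 245,360), clear of green and orange. I'll descend and grip.

Request:
step_arm --increments '[{"delta_pos": [0.1,0.2,2],"dr": [0,0,0],"fingers": -1},{"delta_pos": [0.1,0.2,4],"dr": [0,0,0],"fingers": -1},{"delta_pos": [0.1,0.2,6],"dr": [0,0,0],"fingers": -1},{"delta_pos": [0.1,0.2,7.3],"dr": [0,0,0],"fingers": -1},{"delta_pos": [0.1,0.2,7.3],"dr": [0,0,0],"fingers": -0.2}]'

```text
time: 2.02
tool_pos: [0.3841, -0.2265, 0.0379]
tool_rot: [-3.141, -0.0, 1.695]
contact_force: [0.2, 0.6, -0.1]
opening: 0.0855
grip_force: 0.0
```

Request:
step_arm --increments '[{"delta_pos": [0,0,0],"dr": [0,0,0],"fingers": 1},{"delta_pos": [0,0,0],"dr": [0,0,0],"fingers": 1},{"delta_pos": [0,0,0],"dr": [0,0,0],"fingers": 1},{"delta_pos": [0,0,0],"dr": [0,0,0],"fingers": 1},{"delta_pos": [0,0,0],"dr": [0,0,0],"fingers": 1}]'

```text
time: 2.65
tool_pos: [0.3839, -0.2265, 0.0382]
tool_rot: [-3.142, 0.0, 1.695]
contact_force: [-2.9, 0.5, 6.9]
opening: 0.0595
grip_force: 25.0
```

```bash
python3 -c "
from h import *
go([.383,-.226,.15]);go([.6355,-.0123,.15])"
```

```text
[  0.06  -0.08 -11.18] [-0.   0.  -0.3] t 2.65 [ 0.3839 -0.2265  0.0382] 0.05953473960132979 25.00073343515396 [-2.9  0.5  6.9]
[ 18.12  27.63 -11.19] [-0.   0.  -0.3] t 2.65 [ 0.3839 -0.2265  0.0382] 0.05953473960132979 25.00073343515396 [-2.9  0.5  6.9]
```

Request:
step_arm --increments '[{"delta_pos": [0,0,-1],"dr": [0,0,0],"fingers": 1},{"delta_pos": [0,0,-3],"dr": [0,0,0],"fingers": 1},{"delta_pos": [0,0,-5.5],"dr": [0,0,0],"fingers": 1},{"delta_pos": [1,1.6,-7.5],"dr": [0,0,0],"fingers": 1},{"delta_pos": [3,4.6,-8],"dr": [0,0,0],"fingers": 1}]'

```text
time: 3.28
tool_pos: [0.4266, -0.1914, 0.1194]
tool_rot: [3.14, 0.002, 1.693]
contact_force: [0.5, 0.3, -3.1]
opening: 0.0599
grip_force: 25.0
```

Request:
step_arm --increments '[{"delta_pos": [2.2,3.3,0],"dr": [0,0,0],"fingers": 1},{"delta_pos": [4.6,7,0],"dr": [0,0,0],"fingers": 1},{"delta_pos": [7.2,10.9,0],"dr": [0,0,0],"fingers": 1},{"delta_pos": [9.8,14.9,0],"dr": [0,0,0],"fingers": 1},{"delta_pos": [12,18.3,0],"dr": [0,0,0],"fingers": 1}]'

```text
time: 3.9
tool_pos: [0.5936, -0.0476, 0.1178]
tool_rot: [-3.141, -0.0, 1.696]
contact_force: [0.9, -0.6, -2.3]
opening: 0.0596
grip_force: 25.0
```

Request:
step_arm --increments '[{"delta_pos": [1.6,2.4,0],"dr": [0,0,0],"fingers": 1},{"delta_pos": [2.6,4,0],"dr": [0,0,0],"fingers": 1},{"delta_pos": [3.1,4.7,0],"dr": [0,0,0],"fingers": 1},{"delta_pos": [3.1,4.7,0],"dr": [0,0,0],"fingers": 1},{"delta_pos": [3.1,4.7,0],"dr": [0,0,0],"fingers": 1}]'

```text
time: 4.53
tool_pos: [0.6348, -0.0131, 0.1177]
tool_rot: [-3.141, 0.0, 1.695]
contact_force: [-0.5, -0.2, -3.6]
opening: 0.0599
grip_force: 25.0
```

```bash
python3 -c "
from h import *
pic('scene','c2',210,150,200,190,3)
go([.6355,-.0123,.0535])"
```

```text
[0.08 0.08 6.43] [-0.   0.  -0.3] t 4.575 [ 0.6349 -0.0132  0.1178] 0.05980608503259963 24.999633729457855 [-0.8  0.5 -3.4]
```

View pics/c2.png

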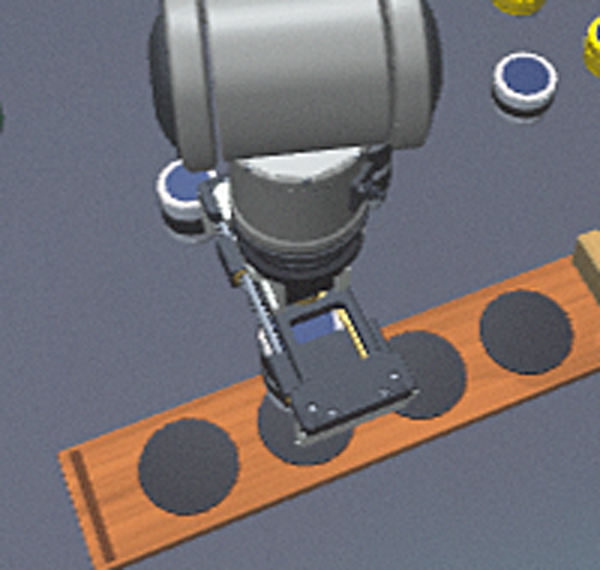

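The lens hangs over pad 3 of the row (crop 305,425). I'll lower it.

Request:
step_arm --increments '[{"delta_pos": [0.1,0.1,2],"dr": [0,0,0],"fingers": 1},{"delta_pos": [0.1,0.1,4],"dr": [0,0,0],"fingers": 1},{"delta_pos": [0.1,0.1,5.5],"dr": [0,0,0],"fingers": 1},{"delta_pos": [0.1,0.1,6.1],"dr": [0,0,0],"fingers": 1},{"delta_pos": [0.1,0.1,6.3],"dr": [0,0,0],"fingers": 1}]'

```text
time: 5.2
tool_pos: [0.6364, -0.0116, 0.0548]
tool_rot: [3.141, 0.0, 1.695]
contact_force: [0.0, -0.1, -2.6]
opening: 0.0594
grip_force: 25.0
```

Request:
step_arm --increments '[{"delta_pos": [0,0,0],"dr": [0,0,0],"fingers": 1},{"delta_pos": [0,0,0.05],"dr": [0,0,0],"fingers": 1},{"delta_pos": [0,0,0.1],"dr": [0,0,0],"fingers": 1},{"delta_pos": [0,0,0.15],"dr": [0,0,0],"fingers": 1},{"delta_pos": [0,0,0.15],"dr": [0,0,0],"fingers": 1}]'

```text
time: 5.82
tool_pos: [0.6364, -0.0114, 0.0533]
tool_rot: [3.141, 0.0, 1.695]
contact_force: [-0.2, 0.5, -2.5]
opening: 0.0601
grip_force: 25.0
```

Request:
step_arm --increments '[{"delta_pos": [0,0,0.05],"dr": [0,0,0],"fingers": 1},{"delta_pos": [0,0,0.1],"dr": [0,0,0],"fingers": 1},{"delta_pos": [0,0,0.1],"dr": [0,0,0],"fingers": 1},{"delta_pos": [0,0,0.1],"dr": [0,0,0],"fingers": 1},{"delta_pos": [0,0,0.1],"dr": [0,0,0],"fingers": 1}]'

```text
time: 6.45
tool_pos: [0.6364, -0.0114, 0.0533]
tool_rot: [3.141, 0.0, 1.695]
contact_force: [-2.3, 0.4, 5.0]
opening: 0.0594
grip_force: 25.0
```

Request:
step_arm --increments '[{"delta_pos": [0,0,0],"dr": [0,0,0],"fingers": 0},{"delta_pos": [0,0,0],"dr": [0,0,0],"fingers": -1},{"delta_pos": [0,0,0],"dr": [0,0,0],"fingers": -1},{"delta_pos": [0,0,0],"dr": [0,0,0],"fingers": -1},{"delta_pos": [0,0,-2],"dr": [0,0,0],"fingers": -1}]'

```text
time: 7.08
tool_pos: [0.6351, -0.0113, 0.0707]
tool_rot: [-3.138, -0.001, 1.695]
contact_force: [0.3, -0.0, 0.4]
opening: 0.0907
grip_force: 0.0
```

Request:
step_arm --increments '[{"delta_pos": [0,0,-3],"dr": [0,0,0],"fingers": -1},{"delta_pos": [0,0,-7],"dr": [0,0,0],"fingers": -1},{"delta_pos": [0,0,-9],"dr": [0,0,0],"fingers": -1},{"delta_pos": [2,-4,-9],"dr": [0,0,0],"fingers": -1},{"delta_pos": [4,-9,-9],"dr": [0,0,0],"fingers": -1}]'

```text
time: 7.7
tool_pos: [0.5414, 0.0173, 0.1621]
tool_rot: [3.141, 0.0, 1.695]
contact_force: [-0.6, 0.6, 0.2]
opening: 0.0917
grip_force: 0.0
```

```bash
python3 -c "
from h import *
go([.4385,.0892,.155])"
```

```text
[ 8.41 -9.32  0.7 ] [ 0.1  0.  -0.3] t 7.7 [0.5414 0.0173 0.1621] 0.09174269980121365 0.0 [-0.6  0.6  0.2]
```

Request:
step_arm --increments '[{"delta_pos": [3,-3.3,0],"dr": [0,0,0],"fingers": -1},{"delta_pos": [6,-6.6,0],"dr": [0,0,0],"fingers": -1},{"delta_pos": [8.4,-9.3,0.5],"dr": [0,0,0],"fingers": -1},{"delta_pos": [8.4,-9.3,1.8],"dr": [0,0,0],"fingers": -1},{"delta_pos": [8.4,-9.3,1.8],"dr": [0,0,0],"fingers": -1}]'

```text
time: 8.32
tool_pos: [0.4395, 0.0887, 0.1436]
tool_rot: [-3.141, 0.0, 1.695]
contact_force: [0.3, 0.4, 0.9]
opening: 0.0916
grip_force: 0.0
```

```bash
python3 -c "
from h import *
pic('scene','d1',210,130,200,200,3)
go([.4385,.0892,.055])"
```

```text
[ 0.09 -0.15  8.9 ] [-0.   0.  -0.3] t 8.375 [0.4401 0.0885 0.144 ] 0.09178504029252448 0.0 [-0.2  0.2 -0.7]
```

View pics/d1.png

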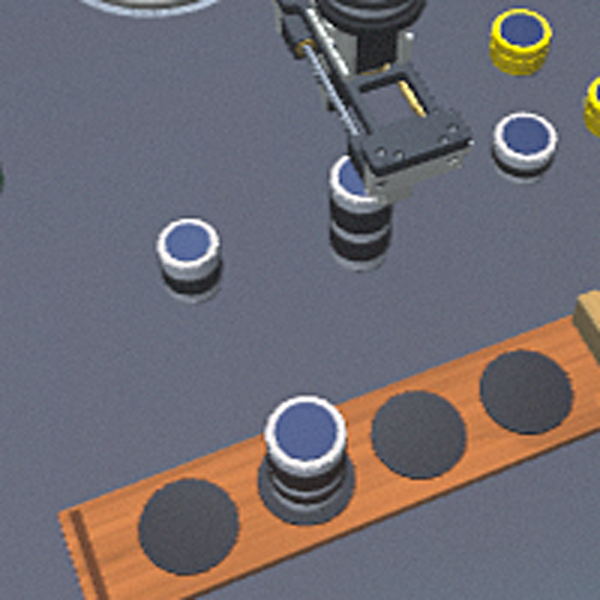

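lens_c stands centred on its pad (crop 305,480). The gripper is above lens_d (362,180), and the front plate appears offset because of the view. I'll descend.

Request:
step_arm --increments '[{"delta_pos": [0.1,-0.1,1.5],"dr": [0,0,0],"fingers": -1},{"delta_pos": [0.1,-0.1,2.5],"dr": [0,0,0],"fingers": -1},{"delta_pos": [0.1,-0.1,3.5],"dr": [0,0,0],"fingers": -1},{"delta_pos": [0.1,-0.1,4.2],"dr": [0,0,0],"fingers": -1},{"delta_pos": [0.1,-0.1,4.5],"dr": [0,0,0],"fingers": -1}]'

```text
time: 9.0
tool_pos: [0.4382, 0.0897, 0.0988]
tool_rot: [-3.141, 0.0, 1.695]
contact_force: [-0.3, 1.2, 1.0]
opening: 0.0918
grip_force: 0.0
```

Request:
step_arm --increments '[{"delta_pos": [0,0,2],"dr": [0,0,0],"fingers": -1},{"delta_pos": [0,0,4],"dr": [0,0,0],"fingers": -1},{"delta_pos": [0,0,4.4],"dr": [0,0,0],"fingers": -1},{"delta_pos": [0,0,4.4],"dr": [0,0,0],"fingers": -0.2},{"delta_pos": [0,0,4.4],"dr": [0,0,0],"fingers": 0}]'

```text
time: 9.62
tool_pos: [0.4388, 0.0898, 0.0559]
tool_rot: [3.14, 0.0, 1.695]
contact_force: [-0.8, 0.7, 0.3]
opening: 0.076
grip_force: 0.0
```

Request:
step_arm --increments '[{"delta_pos": [0,0,0],"dr": [0,0,0],"fingers": 1},{"delta_pos": [0,0,0],"dr": [0,0,0],"fingers": 1},{"delta_pos": [0,0,0],"dr": [0,0,0],"fingers": 1},{"delta_pos": [0,0,0],"dr": [0,0,0],"fingers": 1},{"delta_pos": [0,0,0],"dr": [0,0,0],"fingers": 1}]'

```text
time: 10.25
tool_pos: [0.4379, 0.0897, 0.0553]
tool_rot: [-3.141, 0.0, 1.695]
contact_force: [-2.7, 0.7, 5.8]
opening: 0.0534
grip_force: 24.9
```

```bash
python3 -c "
from h import *
go([.6481,-.1061,.185])"
```

```text
[-22.04  18.42 -12.97] [-0.   0.  -0.3] t 10.25 [0.4379 0.0897 0.0553] 0.05341263709618633 24.896758496761322 [-2.7  0.7  5.8]
```

Request:
step_arm --increments '[{"delta_pos": [0,0,-1],"dr": [0,0,0],"fingers": 1},{"delta_pos": [0,0,-3],"dr": [0,0,0],"fingers": 1},{"delta_pos": [0,0,-6],"dr": [0,0,0],"fingers": 1},{"delta_pos": [-1,0,-8.5],"dr": [0,0,0],"fingers": 1},{"delta_pos": [-4,0,-9],"dr": [0,0,0],"fingers": 1}]'

```text
time: 10.88
tool_pos: [0.4441, 0.0504, 0.147]
tool_rot: [3.138, 0.0, 1.697]
contact_force: [0.3, -0.1, -4.9]
opening: 0.0539
grip_force: 24.9
```

Request:
step_arm --increments '[{"delta_pos": [-4,0,0],"dr": [0,0,0],"fingers": 1},{"delta_pos": [-8,1,0],"dr": [0,0,0],"fingers": 1},{"delta_pos": [-12,3,0],"dr": [0,0,0],"fingers": 1},{"delta_pos": [-15,6,0],"dr": [0,0,0],"fingers": 1},{"delta_pos": [-17,9.5,0],"dr": [0,0,0],"fingers": 1}]'

```text
time: 11.5
tool_pos: [0.5591, -0.1084, 0.1451]
tool_rot: [-3.141, -0.0, 1.693]
contact_force: [-0.1, -0.2, -4.6]
opening: 0.0537
grip_force: 24.9
```

Request:
step_arm --increments '[{"delta_pos": [-1,3.5,0],"dr": [0,0,0],"fingers": 1},{"delta_pos": [-1,6.5,0],"dr": [0,0,0],"fingers": 1},{"delta_pos": [-1,8.4,0],"dr": [0,0,0],"fingers": 1},{"delta_pos": [-1,8.9,0],"dr": [0,0,0],"fingers": 1},{"delta_pos": [-1,8.9,0],"dr": [0,0,0],"fingers": 1}]'

```text
time: 12.12
tool_pos: [0.6475, -0.1056, 0.1447]
tool_rot: [-3.14, -0.0, 1.695]
contact_force: [0.7, -0.4, -5.4]
opening: 0.0538
grip_force: 24.9
```

```bash
python3 -c "
from h import *
go([.6481,-.1061,.0703])"
```

```text
[-0.06  0.07  7.44] [-0.1 -0.  -0.3] t 12.125 [ 0.6475 -0.1056  0.1447] 0.05379726686164762 24.920070469379425 [ 0.7 -0.4 -5.4]
```

Request:
step_arm --increments '[{"delta_pos": [-0.1,0,2.2],"dr": [0,0,0],"fingers": 1},{"delta_pos": [-0.1,0.1,4.6],"dr": [0,0,0],"fingers": 1},{"delta_pos": [-0.1,0.1,6.3],"dr": [0,0,0],"fingers": 1},{"delta_pos": [-0.1,0.1,7],"dr": [0,0,0],"fingers": 1},{"delta_pos": [-0.1,0.1,7.2],"dr": [0,0,0],"fingers": 1}]'

```text
time: 12.75
tool_pos: [0.6491, -0.1067, 0.0733]
tool_rot: [3.142, 0.0, 1.695]
contact_force: [-0.2, -0.4, -4.7]
opening: 0.0535
grip_force: 24.9
```

Request:
step_arm --increments '[{"delta_pos": [0,0,0.05],"dr": [0,0,0],"fingers": 1},{"delta_pos": [0,0,0.1],"dr": [0,0,0],"fingers": 1},{"delta_pos": [0,0,0.15],"dr": [0,0,0],"fingers": 1},{"delta_pos": [0,0,0.2],"dr": [0,0,0],"fingers": 1},{"delta_pos": [0,0,0.2],"dr": [0,0,0],"fingers": 1}]'

```text
time: 13.38
tool_pos: [0.6492, -0.1066, 0.0712]
tool_rot: [-3.142, 0.0, 1.695]
contact_force: [0.2, 0.0, -4.7]
opening: 0.0537
grip_force: 24.9
```

Request:
step_arm --increments '[{"delta_pos": [0,0,0.05],"dr": [0,0,0],"fingers": 1},{"delta_pos": [0,0,0.1],"dr": [0,0,0],"fingers": 1},{"delta_pos": [0,0,0.15],"dr": [0,0,0],"fingers": 1},{"delta_pos": [0,0,0.15],"dr": [0,0,0],"fingers": 1},{"delta_pos": [0,0,0.15],"dr": [0,0,0],"fingers": 1}]'

```text
time: 14.0
tool_pos: [0.6492, -0.1066, 0.0704]
tool_rot: [3.141, 0.0, 1.695]
contact_force: [-3.5, 0.9, 4.3]
opening: 0.0535
grip_force: 24.9
```

Contact. I'll release, rise and go to lens_b.

Request:
step_arm --increments '[{"delta_pos": [0,0,0],"dr": [0,0,0],"fingers": 0},{"delta_pos": [0,0,0],"dr": [0,0,0],"fingers": -1},{"delta_pos": [0,0,0],"dr": [0,0,0],"fingers": -1},{"delta_pos": [0,0,0],"dr": [0,0,0],"fingers": -1},{"delta_pos": [0,0,-2],"dr": [0,0,0],"fingers": -1}]'

```text
time: 14.62
tool_pos: [0.6482, -0.1063, 0.0881]
tool_rot: [-3.138, -0.001, 1.695]
contact_force: [1.0, 0.0, -0.2]
opening: 0.0889
grip_force: 0.0
```

Request:
step_arm --increments '[{"delta_pos": [0,0,-3],"dr": [0,0,0],"fingers": -1},{"delta_pos": [0,0,-6],"dr": [0,0,0],"fingers": -1},{"delta_pos": [0,0,-8],"dr": [0,0,0],"fingers": -1},{"delta_pos": [0,-5,-8],"dr": [0,0,0],"fingers": -1},{"delta_pos": [0,-11,-8],"dr": [0,0,0],"fingers": -1}]'

```text
time: 15.25
tool_pos: [0.5394, -0.1203, 0.1695]
tool_rot: [3.14, 0.001, 1.696]
contact_force: [0.5, -0.6, -0.5]
opening: 0.0916
grip_force: 0.0
```

```bash
python3 -c "
from h import *
go([.432,-.0555,.085]); go([.432,-.0555,.025])"
```

```text
[ 7.78 -9.86  8.44] [ 0.1  0.  -0.2] t 15.25 [ 0.5394 -0.1203  0.1695] 0.09162928600774858 0.0 [ 0.5 -0.6 -0.5]
[ 7.79 -9.86 14.44] [ 0.1  0.  -0.2] t 15.25 [ 0.5394 -0.1203  0.1695] 0.09162928600774858 0.0 [ 0.5 -0.6 -0.5]
```

Request:
step_arm --increments '[{"delta_pos": [3,-4,1],"dr": [0,0,0],"fingers": -1},{"delta_pos": [6,-8,3],"dr": [0,0,0],"fingers": -1},{"delta_pos": [7.8,-9.9,6],"dr": [0,0,0],"fingers": -1},{"delta_pos": [7.8,-9.9,8.4],"dr": [0,0,0],"fingers": -1},{"delta_pos": [7.8,-9.9,8.4],"dr": [0,0,0],"fingers": -1}]'

```text
time: 15.88
tool_pos: [0.4313, -0.0548, 0.0849]
tool_rot: [-3.139, -0.001, 1.695]
contact_force: [-0.3, -0.5, 0.9]
opening: 0.0915
grip_force: 0.0
```

```bash
python3 -c "
from h import *
pic('scene','b1',210,130,200,200,3)
go([.432,-.0555,.025])"
```

```text
[-0.03 -0.03  6.08] [-0.  -0.  -0.3] t 15.925 [ 0.4323 -0.0552  0.0858] 0.091296405489995 0.0 [ 0.3 -0.7  1.1]
```

View pics/b1.png

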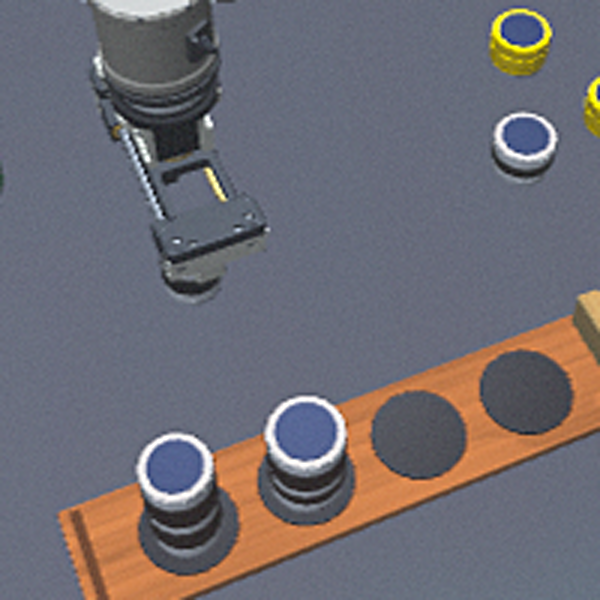

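lens_d (crop 180,500) and lens_c (307,460) stand on their pads, and the gripper is above lens_b (190,280). I'll descend and grip.

Request:
step_arm --increments '[{"delta_pos": [0,0,1.5],"dr": [0,0,0],"fingers": -1},{"delta_pos": [0,0,3.5],"dr": [0,0,0],"fingers": -1},{"delta_pos": [0,0,5.3],"dr": [0,0,0],"fingers": -1},{"delta_pos": [0,0,6],"dr": [0,0,0],"fingers": -1},{"delta_pos": [0,0,6],"dr": [0,0,0],"fingers": 0}]'

```text
time: 16.55
tool_pos: [0.4327, -0.0553, 0.0261]
tool_rot: [3.141, 0.0, 1.695]
contact_force: [-0.2, -0.7, -0.1]
opening: 0.0859
grip_force: 0.0
```

Request:
step_arm --increments '[{"delta_pos": [0,0,0],"dr": [0,0,0],"fingers": 1},{"delta_pos": [0,0,0],"dr": [0,0,0],"fingers": 1},{"delta_pos": [0,0,0],"dr": [0,0,0],"fingers": 1},{"delta_pos": [0,0,0],"dr": [0,0,0],"fingers": 1},{"delta_pos": [0,0,0],"dr": [0,0,0],"fingers": 1}]'

```text
time: 17.18
tool_pos: [0.432, -0.0551, 0.0259]
tool_rot: [-3.141, 0.0, 1.695]
contact_force: [-1.5, 0.7, 4.7]
opening: 0.0516
grip_force: 25.0
```

```bash
python3 -c "
from h import *
go([.6241,.0821,.1])"
```

```text
[11.23 20.76 -7.41] [-0.   0.  -0.3] t 17.175 [ 0.432  -0.0551  0.0259] 0.05157592943369511 25.00063955783844 [-1.5  0.7  4.7]
```

Request:
step_arm --increments '[{"delta_pos": [0,0,-1],"dr": [0,0,0],"fingers": 1},{"delta_pos": [0,0,-3],"dr": [0,0,0],"fingers": 1},{"delta_pos": [0.5,0,-6],"dr": [0,0,0],"fingers": 1},{"delta_pos": [2.5,1,-8.5],"dr": [0,0,0],"fingers": 1},{"delta_pos": [5.5,3,-9],"dr": [0,0,0],"fingers": 1}]'

```text
time: 17.8
tool_pos: [0.4561, 0.0032, 0.1179]
tool_rot: [3.138, 0.001, 1.693]
contact_force: [1.0, 0.1, -2.0]
opening: 0.0516
grip_force: 25.0
```

Request:
step_arm --increments '[{"delta_pos": [3,3,0],"dr": [0,0,0],"fingers": 1},{"delta_pos": [5,7,0],"dr": [0,0,0],"fingers": 1},{"delta_pos": [5.7,11,0],"dr": [0,0,0],"fingers": 1},{"delta_pos": [5.7,14.5,0],"dr": [0,0,0],"fingers": 1},{"delta_pos": [5.7,16.5,0],"dr": [0,0,0],"fingers": 1}]'

```text
time: 18.42
tool_pos: [0.613, 0.0807, 0.1157]
tool_rot: [3.141, 0.0, 1.696]
contact_force: [-0.0, -0.7, -0.9]
opening: 0.052
grip_force: 25.0
```

Request:
step_arm --increments '[{"delta_pos": [0,0.9,0],"dr": [0,0,0],"fingers": 1},{"delta_pos": [0,1.3,0],"dr": [0,0,0],"fingers": 1},{"delta_pos": [0,1.3,1],"dr": [0,0,0],"fingers": 1},{"delta_pos": [0,1.3,2.5],"dr": [0,0,0],"fingers": 1},{"delta_pos": [0,1.3,2.5],"dr": [0,0,0],"fingers": 1}]'

```text
time: 19.05
tool_pos: [0.623, 0.0818, 0.0886]
tool_rot: [-3.137, -0.0, 1.695]
contact_force: [0.0, -0.7, -1.7]
opening: 0.0518
grip_force: 25.0
```

```bash
python3 -c "
from h import *
go([.6241,.0821,.0409])"
```

```text
[0.02 0.14 4.77] [-0.2 -0.  -0.3] t 19.05 [0.623  0.0818 0.0886] 0.05183341579931859 24.999829530715942 [ 0.  -0.7 -1.7]
```

Request:
step_arm --increments '[{"delta_pos": [0,0,2],"dr": [0,0,0],"fingers": 1},{"delta_pos": [0,0,4],"dr": [0,0,0],"fingers": 1},{"delta_pos": [0,0,4.6],"dr": [0,0,0],"fingers": 1},{"delta_pos": [0,0,4.7],"dr": [0,0,0],"fingers": 1},{"delta_pos": [0,0,4.7],"dr": [0,0,0],"fingers": 1}]'

```text
time: 19.68
tool_pos: [0.6252, 0.0818, 0.0445]
tool_rot: [3.14, 0.0, 1.695]
contact_force: [0.1, 0.0, -1.0]
opening: 0.0516
grip_force: 25.0
```

Request:
step_arm --increments '[{"delta_pos": [0,0,0.05],"dr": [0,0,0],"fingers": 1},{"delta_pos": [0,0,0.1],"dr": [0,0,0],"fingers": 1},{"delta_pos": [0,0,0.15],"dr": [0,0,0],"fingers": 1},{"delta_pos": [0,0,0.15],"dr": [0,0,0],"fingers": 1},{"delta_pos": [0,0,0.15],"dr": [0,0,0],"fingers": 1}]'

```text
time: 20.3
tool_pos: [0.6246, 0.0818, 0.0422]
tool_rot: [3.142, 0.0, 1.695]
contact_force: [-0.2, 1.3, -1.2]
opening: 0.0517
grip_force: 25.0
```

Request:
step_arm --increments '[{"delta_pos": [0,0,0.05],"dr": [0,0,0],"fingers": 1},{"delta_pos": [0,0,0.1],"dr": [0,0,0],"fingers": 1},{"delta_pos": [0,0,0.15],"dr": [0,0,0],"fingers": 1},{"delta_pos": [0,0,0.2],"dr": [0,0,0],"fingers": 1},{"delta_pos": [0,0,0.2],"dr": [0,0,0],"fingers": 1}]'

```text
time: 20.92
tool_pos: [0.6246, 0.0818, 0.041]
tool_rot: [3.141, 0.0, 1.695]
contact_force: [-2.9, -1.0, 4.5]
opening: 0.0517
grip_force: 25.0
```

Contact. I'll release and go to lens_a.

Request:
step_arm --increments '[{"delta_pos": [0,0,0],"dr": [0,0,0],"fingers": 0},{"delta_pos": [0,0,0],"dr": [0,0,0],"fingers": -1},{"delta_pos": [0,0,0],"dr": [0,0,0],"fingers": -1},{"delta_pos": [0,0,0],"dr": [0,0,0],"fingers": -1},{"delta_pos": [0,0,-2],"dr": [0,0,0],"fingers": -1}]'

```text
time: 21.55
tool_pos: [0.6234, 0.0818, 0.0587]
tool_rot: [-3.138, -0.0, 1.695]
contact_force: [0.4, 0.8, 0.1]
opening: 0.0868
grip_force: 0.0
```

Request:
step_arm --increments '[{"delta_pos": [0,0,-3],"dr": [0,0,0],"fingers": -1},{"delta_pos": [0,0,-6],"dr": [0,0,0],"fingers": -1},{"delta_pos": [1,-3,-7],"dr": [0,0,0],"fingers": -1},{"delta_pos": [4,-7,-7],"dr": [0,0,0],"fingers": -1},{"delta_pos": [8,-11,-7],"dr": [0,0,0],"fingers": -1}]'

```text
time: 22.18
tool_pos: [0.5046, 0.1477, 0.1303]
tool_rot: [3.141, 0.0, 1.693]
contact_force: [0.5, 0.6, -0.2]
opening: 0.0917
grip_force: 0.0
```

```bash
python3 -c "
from h import *
go([.387,.2575,.075])"
```

```text
[ 12.34 -10.33   5.52] [ 0.   0.  -0.4] t 22.175 [0.5046 0.1477 0.1303] 0.09168037241452216 0.0 [ 0.5  0.6 -0.2]
```

Request:
step_arm --increments '[{"delta_pos": [4,-3.4,0],"dr": [0,0,0],"fingers": -1},{"delta_pos": [8,-6.8,1],"dr": [0,0,0],"fingers": -1},{"delta_pos": [12.3,-10.3,3],"dr": [0,0,0],"fingers": -1},{"delta_pos": [12.3,-10.3,5.5],"dr": [0,0,0],"fingers": -1},{"delta_pos": [12.3,-10.3,5.5],"dr": [0,0,0],"fingers": -1}]'

```text
time: 22.8
tool_pos: [0.3868, 0.2569, 0.0742]
tool_rot: [-3.139, 0.001, 1.697]
contact_force: [-1.0, 0.0, 0.6]
opening: 0.0918
grip_force: 0.0
```

```bash
python3 -c "
from h import *
pic('scene','a1',240,110,200,190,3)
go([.387,.2575,.008])"
```

```text
[ 0.08 -0.09  6.71] [-0.1  0.  -0.3] t 22.85 [0.388  0.2568 0.0751] 0.09190890091265172 0.0 [0.4 1.2 0.6]
```

View pics/a1.png

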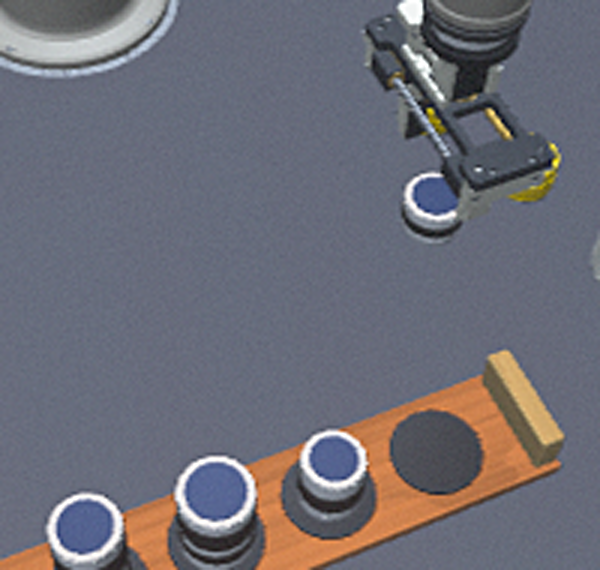

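b (crop 330,480) is on its pad. The gripper is over lens_a (432,200), and the fingers are clear of the yellow ones at (437,120) and (535,185). I'll descend and grip.

Request:
step_arm --increments '[{"delta_pos": [0.1,-0.1,1.5],"dr": [0,0,0],"fingers": -1},{"delta_pos": [0.1,-0.1,3.5],"dr": [0,0,0],"fingers": -1},{"delta_pos": [0.1,-0.1,5.5],"dr": [0,0,0],"fingers": -1},{"delta_pos": [0.1,-0.1,6.4],"dr": [0,0,0],"fingers": -1},{"delta_pos": [0.1,-0.1,6.4],"dr": [0,0,0],"fingers": 0}]'

```text
time: 23.48
tool_pos: [0.3875, 0.2575, 0.0114]
tool_rot: [3.141, 0.0, 1.694]
contact_force: [0.5, -0.3, 0.8]
opening: 0.0862
grip_force: 0.0
```

Request:
step_arm --increments '[{"delta_pos": [0,0,0],"dr": [0,0,0],"fingers": 1},{"delta_pos": [0,0,0],"dr": [0,0,0],"fingers": 1},{"delta_pos": [0,0,0],"dr": [0,0,0],"fingers": 1},{"delta_pos": [0,0,0],"dr": [0,0,0],"fingers": 1},{"delta_pos": [0,0,0],"dr": [0,0,0],"fingers": 1}]'

```text
time: 24.1
tool_pos: [0.3871, 0.2578, 0.0116]
tool_rot: [3.141, -0.0, 1.695]
contact_force: [-2.0, -1.5, 6.4]
opening: 0.0577
grip_force: 25.0
```

```bash
python3 -c "
from h import *
go([.6117,.1763,.1])"
```

```text
[-10.87  21.28  -8.83] [ 0.  -0.  -0.3] t 24.1 [0.3871 0.2578 0.0116] 0.05767813074833829 25.00077098608017 [-2.  -1.5  6.4]
```

Request:
step_arm --increments '[{"delta_pos": [0,0,-1],"dr": [0,0,0],"fingers": 1},{"delta_pos": [0,0,-3],"dr": [0,0,0],"fingers": 1},{"delta_pos": [-0.5,0.5,-6],"dr": [0,0,0],"fingers": 1},{"delta_pos": [-2.5,2.5,-8.5],"dr": [0,0,0],"fingers": 1},{"delta_pos": [-5,5.5,-9],"dr": [0,0,0],"fingers": 1}]'

```text
time: 24.72
tool_pos: [0.4487, 0.2151, 0.1034]
tool_rot: [3.138, -0.001, 1.697]
contact_force: [0.5, 0.0, -1.6]
opening: 0.0576
grip_force: 25.0
```

Request:
step_arm --increments '[{"delta_pos": [-2,3.5,0],"dr": [0,0,0],"fingers": 1},{"delta_pos": [-4,7.5,0],"dr": [0,0,0],"fingers": 1},{"delta_pos": [-5.5,11.5,0],"dr": [0,0,0],"fingers": 1},{"delta_pos": [-5.9,14.3,0],"dr": [0,0,0],"fingers": 1},{"delta_pos": [-5.9,15.8,0],"dr": [0,0,0],"fingers": 1}]'

```text
time: 25.35
tool_pos: [0.613, 0.1753, 0.1011]
tool_rot: [-3.141, 0.0, 1.694]
contact_force: [-0.9, 0.2, -1.8]
opening: 0.0575
grip_force: 25.0
```

Request:
step_arm --increments '[{"delta_pos": [0,0,0],"dr": [0,0,0],"fingers": 1},{"delta_pos": [0,0,1],"dr": [0,0,0],"fingers": 1},{"delta_pos": [0,0,2.5],"dr": [0,0,0],"fingers": 1},{"delta_pos": [0,0,2.5],"dr": [0,0,0],"fingers": 1},{"delta_pos": [0,0,2.5],"dr": [0,0,0],"fingers": 1}]'

```text
time: 25.98
tool_pos: [0.6117, 0.176, 0.0761]
tool_rot: [-3.141, 0.0, 1.695]
contact_force: [-0.0, -0.4, -1.3]
opening: 0.0579
grip_force: 25.0
```

```bash
python3 -c "
from h import *
go([.6117,.1763,.0266])"
```

```text
[0.03 0.01 4.95] [-0.   0.  -0.3] t 25.975 [0.6117 0.176  0.0761] 0.05785220313087115 24.99978482723236 [-0.  -0.4 -1.3]
```

Request:
step_arm --increments '[{"delta_pos": [0,0,2],"dr": [0,0,0],"fingers": 1},{"delta_pos": [0,0,3.8],"dr": [0,0,0],"fingers": 1},{"delta_pos": [0,0,4.6],"dr": [0,0,0],"fingers": 1},{"delta_pos": [0,0,4.8],"dr": [0,0,0],"fingers": 1},{"delta_pos": [0,0,4.8],"dr": [0,0,0],"fingers": 1}]'

```text
time: 26.6
tool_pos: [0.6122, 0.176, 0.0285]
tool_rot: [3.141, 0.0, 1.695]
contact_force: [0.6, 0.0, -1.1]
opening: 0.0578
grip_force: 25.0
```

Request:
step_arm --increments '[{"delta_pos": [0,0,0.05],"dr": [0,0,0],"fingers": 1},{"delta_pos": [0,0,0.1],"dr": [0,0,0],"fingers": 1},{"delta_pos": [0,0,0.15],"dr": [0,0,0],"fingers": 1},{"delta_pos": [0,0,0.2],"dr": [0,0,0],"fingers": 1},{"delta_pos": [0,0,0.2],"dr": [0,0,0],"fingers": 1}]'

```text
time: 27.22
tool_pos: [0.6119, 0.176, 0.0266]
tool_rot: [3.141, 0.0, 1.695]
contact_force: [-1.1, -0.2, 2.3]
opening: 0.0576
grip_force: 25.0
```

Contact. I'll release and withdraw.

Request:
step_arm --increments '[{"delta_pos": [0,0,0],"dr": [0,0,0],"fingers": 0},{"delta_pos": [0,0,0],"dr": [0,0,0],"fingers": -1},{"delta_pos": [0,0,0],"dr": [0,0,0],"fingers": -1},{"delta_pos": [0,0,0],"dr": [0,0,0],"fingers": -1},{"delta_pos": [0,0,-2],"dr": [0,0,0],"fingers": -1}]'

```text
time: 27.85
tool_pos: [0.6106, 0.1758, 0.0446]
tool_rot: [-3.138, 0.0, 1.695]
contact_force: [-0.1, -0.7, -0.0]
opening: 0.0905
grip_force: 0.0
```

Request:
step_arm --increments '[{"delta_pos": [0,0,-4],"dr": [0,0,0],"fingers": -1},{"delta_pos": [0,0,-9],"dr": [0,0,0],"fingers": -1},{"delta_pos": [0,-5,-12],"dr": [0,0,0],"fingers": -1},{"delta_pos": [0,-11,-12],"dr": [0,0,0],"fingers": -1},{"delta_pos": [0,-16,-12],"dr": [0,0,0],"fingers": -1}]'

```text
time: 28.48
tool_pos: [0.4511, 0.1559, 0.1665]
tool_rot: [3.141, 0.0, 1.695]
contact_force: [-0.1, -1.0, -0.3]
opening: 0.092
grip_force: 0.0
```

Request:
step_arm --increments '[{"delta_pos": [0,-2,0],"dr": [0,0,0],"fingers": -1},{"delta_pos": [0,-3,0],"dr": [0,0,0],"fingers": -1},{"delta_pos": [0,-3,0],"dr": [0,0,0],"fingers": -1},{"delta_pos": [0,-3,0],"dr": [0,0,0],"fingers": -1},{"delta_pos": [0,-3,0],"dr": [0,0,0],"fingers": -1}]'

```text
time: 29.1
tool_pos: [0.424, 0.1524, 0.166]
tool_rot: [-3.142, 0.0, 1.695]
contact_force: [-0.4, -0.4, 0.6]
opening: 0.0916
grip_force: 0.0
```

```bash
python3 -c "
from h import *
pic('scene','e1',220,140,265,200,3)
pic('top','e2',130,80,310,150,2)
go([.6,.1,.1])"
```

```text
[-7.38 16.85  6.59] [-0.   0.  -0.3] t 29.2 [0.4237 0.1524 0.1659] 0.09177845508322635 0.0 [0.1 0.1 0.3]
```

View pics/e1.png

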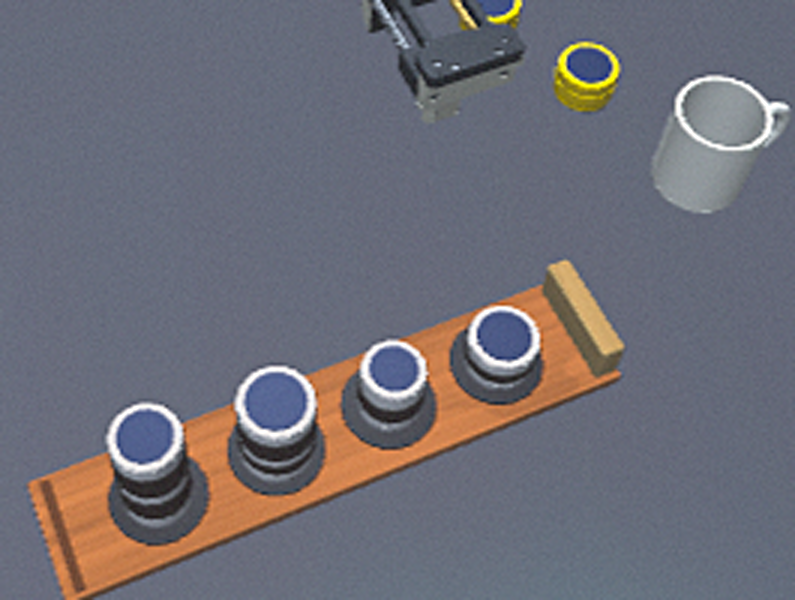

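View pics/e2.png

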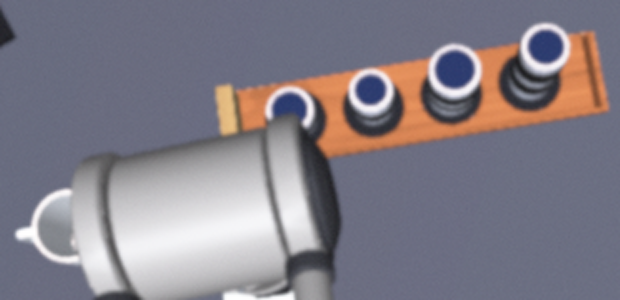

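All four stand upright on their pads. Away from the block they run a (503,345), b (393,385), c (277,430), d (155,480). The mug is in place and the arm is clear.

```bash
python3 -c "
from cell import robot
print(robot.hand_in())"
```

```text
the job is handed in; nothing more can be done
None
```

The job is handed in at about 29 s on the robot's clock: lenses a, b, c and d stand upright on the pads in order of height, shortest next to the end block, and the mug was left where it was.

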